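# Slip-angle test of a copper contact block on a tilt plate

### The job

Find the angle at which the copper block slips: raise the hinged steel plate smoothly by its bar handle, touching neither part on it, until the block slides down to the stop, and leave the plate standing at that angle; stop in time, as the rubber-footed insulator beside the block must not slip. Then note the angle: slide the gauge by its knob along its channel under the plate until its nose meets the underside, seat it there with a steady push of about 8 N for a moment (more than 5 N, and never more than 13 N, between nose and plate), and let go with plate and gauge left there. Leave the things lying around the rig alone.

Things in the scene. Friction and masses are not known exactly. Their poses are not given: they have to be found in the camera images.
- rig: Fixed bench rig: grey steel base 190 x 580 x 12 mm lying on the table, long along its y. Origin on the table, under the middle of the channel; x across, y along the rig from the hinge end towards the gauge end, z up. The base spans y -280 to +300 mm. The plate's hinge axis is parallel to rig x at y -240, z 32 mm. The channel runs along y at x = 0 between two rails 10 mm high, 20 mm apart; small dark scale ticks lie beside it.
- plate (a joint): Angle (rad) of the hinged steel plate: 0 lying level, growing as its free (+y) end is raised; limit 0.7. The stiff friction hinge (about 2.2 N m) holds the plate at any angle when let go; raising it takes about 12 to 20 N at the handle. The block slips somewhere between 0.26 and 0.42 rad, the insulator at 0.09 to 0.15 rad more; both are at rest below that. Raise smoothly: never above 0.8 rad/s.
- plate_hinge (a point): Point on the hinge axis at the middle of the plate, fixed to the plate: its axes turn with the plate (x along the hinge, y up the plate towards its free end, z square to it; underside at z 0, top face at z 5 mm). The plate is 170 mm wide, 240 mm long and 5 mm thick; a stop 19 mm high above the underside lies across it with its upper face at y 33 mm; side lips 8 mm high.
- plate_handle (a point): Centre of the plate's handle: a round dark steel bar 12 mm thick, 132 mm long, parallel to the hinge, on two posts 120 mm apart standing on the plate's top near its free end. In the plate_hinge frame it lies at y 205, z 60 mm (55 mm above the top face), so it can be pinched from above and turns in the grip as the plate tilts.
- block: The part under test: loose copper block 44 x 40 x 25 mm (x, y, z), 0.16 kg or so. Origin at the centre of its underside. Starts on the plate beside the insulator with its centre 138 to 150 mm up the plate from the hinge (either side of the middle); against the stop its centre is 53 mm from the hinge.
- insulator: Loose ribbed brown insulator on a black rubber foot, 42 mm across, 37 mm high, 0.16 kg or so, beside the block and as far up the plate. Origin at the centre of its underside. It must not slip down the plate.
- gauge: Loose sliding gauge, 0.3 kg, lying in the channel: aluminium bar 16 wide, 214 long, 14 high, with an upright nose post at the plate end and a knob at the other. Origin on the bar's underside below the nose; y along the rig away from the hinge, z up. Sliding it along -y brings the nose under the raised plate; its own sliding drag is about 1 to 4 N. It starts with the nose clear beyond the plate's free end.
- gauge_nose (a point): Centre of the round steel nose bar of the gauge: 12 mm thick, lying across the rig, 59 mm above the gauge's underside (71 mm above the table, 39 mm above the hinge axis). When it touches the plate's underside it is at z -6 mm in the plate_hinge frame. Once the nose meets the plate, each newton of push beyond this drag gives about 1 to 1.3 N between nose and plate; the wedged gauge stays put when let go.
- gauge_knob (a point): Grip point of the gauge's black knob: upright block 18 mm across (x) by 24 mm (y), reaching from 26 to 75 mm above the table; this point is 57 mm above the table and 190 mm along gauge +y from the nose.
- screwdriver: Bystander: screwdriver lying beyond the rig. Leave it.
- bushing: Bystander: white ceramic bushing 52 mm across, 70 mm high. Leave it.
- collar: Bystander: brass collar 52 mm across, 20 mm high. Leave it.

How it is judged:
On the way, in this order (a step that is already met when the one before it is completed fails the run):
1. the plate is raised and the block has slid down to the stop while the insulator has stayed (value of joint plate above 0.2 rad and y of block in the frame of plate_hinge between 0.045 and 0.062 m and z of block in the frame of plate_hinge between 0 and 0.012 m and y of insulator in the frame of plate_hinge above 0.11 m), for 0.2 s.
2. the gauge's nose is pressed with more than 5 N on the underside of the raised plate (contact force between gauge and plate above 5 N and z of gauge_nose in the frame of plate_hinge between -0.008 and -0.0035 m and y of gauge_nose in the frame of plate_hinge between 0.06 and 0.23 m and x of gauge_nose in the frame of plate_hinge between -0.006 and 0.006 m), for 0.3 s.
At the end, for the whole second after the job is handed in: Plate standing by itself above 0.2 rad; block at rest against the stop (centre 45 to 62 mm up the plate from the hinge); insulator still over 110 mm up the plate; gauge flat and at rest in its channel, its nose against the plate's underside (gap under 2 mm) (all of step 1 and z of gauge_nose in the frame of plate_hinge between -0.008 and -0.0035 m and y of gauge_nose in the frame of plate_hinge between 0.06 and 0.23 m and x of gauge_nose in the frame of plate_hinge between -0.006 and 0.006 m and angle between gauge's own z axis and vertical below 0.04 rad and linear speed of gauge below 0.01 m/s and linear speed of each of block, insulator below 0.02 m/s); the robot touches nothing.
It fails at once if the insulator slipped down the plate (y of insulator in the frame of plate_hinge below 0.11 m).
It fails at once if the plate was jerked (over 0.8 rad/s either way), or let down again after the block had slipped (velocity of joint plate above 0.8 rad/s or velocity of joint plate below -0.8 rad/s or (y of block in the frame of plate_hinge below 0.065 m and velocity of joint plate below -0.2 rad/s)).
It fails at once if the robot touched the block or the insulator (contact force between any of the fingers, the arm and block above 0.5 N or contact force between any of the fingers, the arm and insulator above 0.5 N).
It fails at once if the gauge was pressed against the plate with more than 13 N (contact force between gauge and plate above 13 N).
It fails at once if a bystander was moved by more than 20 mm (distance of any of screwdriver, bushing, collar from where it was at the start of the episode above 0.02 m).
It also fails if it takes over 72 s, if anything falls off the work surface, if the arm or the gripper's body presses on something with over 40 N, if the wrist force passes 120 N, or if a joint passes its speed limit or range.

### The arm

A 6-joint arm with a two-finger parallel gripper is mounted at the origin on the work surface. World frame = base frame: x ahead of the robot, y to its left, z up, the work surface at z = 0. Lengths are in m, angles in rad, forces in N, time in s.
With the tool pointing down it reaches from about 0.375 to 0.9 m from the base axis. Payload 3.1 kg.
Tool frame: the origin (TCP) lies at the very end of the fingers, on their centre line; the grasp point (between the pads) lies 19 mm behind it; z points along the fingers, y is the line along which they close (so a half turn about z gives the same grasp; the last joint's range is limited). The gripper opens to 85 mm and grips with 20 to 120 N. Pads are 22 mm wide; open, the fingers measure 114 mm over their backs; the gripper's body (76 mm by 85 mm) begins 54 mm behind the grasp point. The pads swing forward as they close: fully open they stand 13 mm farther back than shut.
Start: joints at [0.967, 0.527, 1.433, -0, 1.181, -0.178], TCP at [0.258, 0.569, 0.231] pointing down, gripper open.
Joint ranges: [-3.08, 3.08], [-0.75, 2.2], [0.22, 2.44], [-1.43, 4.57], [0, 2.65], [-2.85, 2.85]. Speed limits (rad/s): [2.79, 2.79, 3.14, 3.14, 3.14, 3.14].

### API

Orientations are given as a unit quaternion [x, y, z, w].
In Python, from cell import robot gives the robot as it stands.
- The arm moves only by the shell command python3 -m pendant 'ROWS' [FORCE]. ROWS is JSON, a list that holds one entry, the list of rows, each a list of 5 numbers: the gripper's target within -1 to 1 (fully open at 1, half-way at 0, shut at -1), then the shift along the tool's x, y, z in mm, then the turn about the tool's z in degrees. A call has exactly 10 rows; each row is the pose to reach, as a shift and turn from the pose commanded when the call began, along the tool's axes at that moment; what a row does not reach only later rows make up. A row lasts 1/10 s, in which the tool goes at most 50 mm and 8.59 degrees, less where a joint would pass 70% of its speed; a pose out of reach is approached as far as the arm can. A call with a gripper value outside its range is refused whole. The fingers move at their own pace and stop on an object; FORCE is the grip in N (left out, the last holds). Time passes only in rows, so rows that repeat a pose let the fingers close, or fill a call up. It gives the time, the measured TCP pose, the force, the opening and the grip force at its end, in the units of the state.
- robot.get_state(): the state, without advancing time (a new reading comes with each control period).
- robot.camera(name): name is "side" or "top"; returns (picture, depth): 420x560x3 uint8, red, green, blue; 420x560 float32, m along the optical axis (not along the pixel's ray), 0 where there is no reading.
- robot.camera_params(name): a dict with "intrinsics" (3x3 intrinsics, pixels), "dist" ([k1, k2, p1, p2, k3] as OpenCV has them; the pictures are not rectified), "T" (4x4, takes a point from camera to world coordinates). Camera axes: x right, y down, z forward; pixel columns grow to the right and rows downward; lengths in m; the calibration is good to about 2 mm. A picture is of the moment at which its call begins. camera_params takes no time and is no camera call.
- robot.hand_in(): hands the job in; it is judged then, once.
Trained networks look in the newest picture that a camera, given by its name, has taken for a name from the list of things; names that differ only in an ending like _2 or _b are one class to them, and where a whole thing is asked for, a point or a joint stands for the part that bears it (a point fixed in the world has none). Each returns a list of dicts, best first, with "confidence" (0 to 1); they miss things now and then, are a little off and sometimes report something else, mostly with a low value. They report only what shows in the picture. A call takes as long as a camera call.
- robot.boxes_of(camera, name): "bbox" ([left, top, right, bottom] in pixels, round what is visible of it).
The state is a dict: "t": time; "q": joint angles; "qd": joint speeds; "effort": joint torques, N m; "ee_pos": TCP position; "eef_rot": TCP orientation; "wrist_force": force on the tool from outside, world axes, zero at the start; "moment": the same for the moment, N m; "finger_gap": finger opening in m; "grasp_force": force on a finger pad.
Only numpy, scipy, OpenCV 4.12 (cv2) and the standard library are available. Lean on these libraries where they do the work, as an engineer would, in place of code of your own. Each camera call takes 0.05 s, during which the arm holds its last target. There are 200 camera calls.

## Working session

There is one attempt and no reset: what is moved stays moved. The work goes in short steps, Python scripts to look and compute and a shell command to move; the robot and the scene stay as the last step left them, time stands still between calls to the robot, and variables do not carry over. Pictures are saved under pics/ and viewed, at most 10 in all, crops included, and the job is handed in when it is done.

```bash
mkdir -p pics; cat > h.py <<'E'
import numpy as np, cv2, json
from cell import robot
def cloud(name):
    img,d=robot.camera(name); p=robot.camera_params(name)
    h,w=d.shape; u,v=np.meshgrid(np.arange(w),np.arange(h))
    pts=np.stack([u.ravel(),v.ravel()],1).astype(np.float64)[:,None]
    n=cv2.undistortPoints(pts,np.array(p['intrinsics']),np.array(p['dist'])).reshape(h,w,2)
    P=np.dstack([n[...,0]*d,n[...,1]*d,d]); T=np.array(p['T'])
    W=P@T[:3,:3].T+T[:3,3]; W[d==0]=np.nan
    return img,W
E
python3 - <<'E'
from h import *
ims=[]
for c in ['side','top']:
    img,W=cloud(c); cv2.imwrite(f'pics/{c}0.png',img[...,::-1]); np.save(f'{c}0.npy',W)
    for n in ['rig','plate_hinge','plate_handle','block','insulator','gauge','gauge_knob','gauge_nose','bushing','collar','screwdriver']:
        for r in robot.boxes_of(c,n)[:1]:
            b=[int(x) for x in r['bbox']]; m=W[(b[1]+b[3])//2-2:(b[1]+b[3])//2+3,(b[0]+b[2])//2-2:(b[0]+b[2])//2+3].reshape(-1,3)
            print(c,n,b,round(r['confidence'],2),np.nanmedian(m,0).round(3))
s=robot.get_state(); print(s['t'],s['ee_pos'],s['eef_rot'],s['finger_gap'])
E
```

```text
side rig [135, 149, 390, 353] 0.73 [ 0.511 -0.04   0.063]
side plate_hinge [219, 197, 373, 330] 0.7 [ 0.562 -0.075  0.037]
side plate_handle [215, 193, 374, 324] 0.61 [ 0.565 -0.064  0.038]
side block [249, 243, 279, 273] 0.88 [ 0.506 -0.055  0.063]
side insulator [290, 224, 311, 245] 0.9 [ 0.589 -0.043  0.071]
side gauge [173, 145, 239, 215] 0.83 [0.525 0.249 0.018]
side gauge_knob [174, 150, 237, 217] 0.63 [0.515 0.233 0.025]
side gauge_nose [175, 148, 239, 218] 0.76 [0.52  0.233 0.022]
side bushing [392, 247, 425, 286] 0.66 [ 0.73  -0.185  0.045]
side collar [182, 249, 212, 279] 0.62 [0.414 0.043 0.001]
side screwdriver [304, 177, 375, 219] 0.81 [0.751 0.05  0.019]
top plate_hinge [254, 182, 380, 284] 0.72 [ 0.56  -0.064  0.038]
top plate_handle [250, 185, 379, 285] 0.62 [ 0.556 -0.057  0.038]
top block [301, 241, 320, 264] 0.66 [ 0.516 -0.043  0.062]
top insulator [290, 204, 312, 224] 0.84 [ 0.596 -0.029  0.074]
top gauge [134, 243, 238, 278] 0.77 [0.519 0.225 0.022]
top gauge_knob [137, 244, 236, 279] 0.87 [0.517 0.225 0.024]
top gauge_nose [134, 245, 236, 281] 0.64 [0.512 0.227 0.024]
top bushing [344, 140, 374, 166] 0.8 [ 0.733 -0.171  0.047]
top collar [264, 292, 288, 321] 0.77 [0.409 0.034 0.   ]
top screwdriver [250, 113, 267, 198] 0.73 [0.752 0.056 0.019]
1.2 [0.25808139 0.56918163 0.23127131] [ 2.11258440e-01  9.77430237e-01 -4.99558247e-05 -6.62947018e-06] 0.08581068186971744
```

View pics/top0.png

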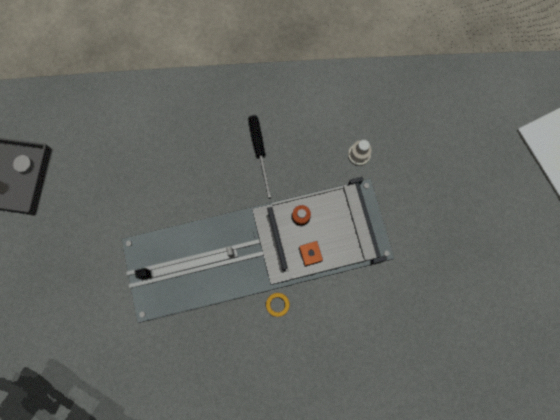

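View pics/side0.png

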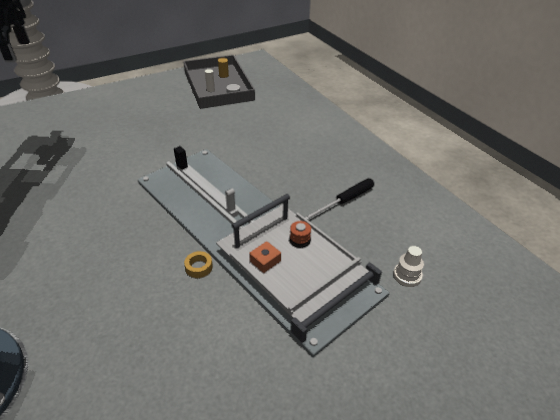

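The top view shows the rig lying along the image's horizontal: hinge at right (~370,220), handle bar at (277,240), nose (231,253), knob (143,273). The side view agrees with this. Next I'll measure the bar, the knob and the rig axis.

```bash
python3 - <<'E'
from h import *
P={c:np.load(f'{c}0.npy') for c in ['top','side']}
box={'top':{'bar':(264,203,290,275),'nose':(222,240,242,262),'knob':(130,262,156,284),'base':(120,180,400,325)},
'side':{'bar':(230,192,294,248),'nose':(222,185,240,215),'knob':(170,143,192,172),'base':(130,145,392,355)}}
for c in P:
    def sel(k,lo,hi):
        a,b,e,d=box[c][k]; w=P[c][b:d,a:e].reshape(-1,3); return w[(w[:,2]>lo)&(w[:,2]<hi)]
    for k,lo,hi in [('bar',.086,.106),('nose',.060,.085),('knob',.066,.085),('knob',.03,.085)]:
        q=sel(k,lo,hi)
        if len(q)<3: print(c,k,len(q));continue
        (cx,cy),(w,h),a=cv2.minAreaRect(q[:,:2].astype(np.float32))
        print(c,k,len(q),'mean',q.mean(0).round(4),'rect',round(cx,4),round(cy,4),round(w,3),round(h,3),round(a,1),'z',q[:,2].max().round(3))
        if k=='bar':
            v=np.linalg.svd(q[:,:2]-q[:,:2].mean(0))[2][0]; print('bar dir deg',np.degrees(np.arctan2(v[1],v[0])), 'x-ends',q[q[:,0].argmin()].round(3),q[q[:,0].argmax()].round(3))
    q=sel('base',.007,.045); print(c,'base',cv2.minAreaRect(q[:,:2].astype(np.float32)))
E
```

```text
top bar 370 mean [0.5442 0.0254 0.0964] rect 0.5457 0.0254 0.132 0.012 10.7 z 0.102
bar dir deg -169.416470763392 x-ends [0.48  0.019 0.095] [0.61  0.04  0.096]
top nose 51 mean [0.5264 0.1257 0.0741] rect 0.5269 0.126 0.015 0.012 9.5 z 0.081
top knob 112 mean [0.4908 0.3114 0.0734] rect 0.4908 0.3124 0.018 0.025 9.6 z 0.077
top knob 168 mean [0.49   0.3091 0.0651] rect 0.4914 0.3087 0.018 0.033 9.8 z 0.077
top base ((0.5385193228721619, 0.06832732260227203), (0.3050071895122528, 0.6006252765655518), 1.770703911781311)
side bar 419 mean [0.5416 0.0222 0.0961] rect 0.5451 0.0242 0.133 0.013 10.0 z 0.101
bar dir deg -169.71791219415735 x-ends [0.479 0.018 0.095] [0.611 0.033 0.094]
side nose 80 mean [0.5251 0.123  0.0709] rect 0.5261 0.1251 0.018 0.014 3.7 z 0.079
side knob 88 mean [0.4913 0.3097 0.0738] rect 0.4916 0.3113 0.019 0.027 19.4 z 0.08
side knob 236 mean [0.4905 0.3073 0.0577] rect 0.4911 0.3125 0.019 0.029 19.4 z 0.08
side base ((0.5958276987075806, 0.09472733736038208), (0.43914327025413513, 0.6059109568595886), 23.211734771728516)
```

```bash
cat >> h.py <<'E'
from scipy.spatial.transform import Rotation as R
def to(p,yaw):
    """shift (mm) in tool axes and tool-z turn (deg) to TCP p with tool y at world angle yaw (deg)"""
    s=robot.get_state(); r=R.from_quat(s['eef_rot']).as_matrix()
    cur=np.degrees(np.arctan2(r[1,1],r[0,1])); t=-((yaw-cur+90)%180-90)
    print('t',round(s['t'],2),'shift',(r.T@(np.array(p)-s['ee_pos'])*1000).round(1),'turn',round(t,1),'q6',s['q'][5].round(2),'F',s['wrist_force'].round(1))
E
python3 -c "
from h import *
to([.5453,.0248,.15],100.5)"
```

```text
t 1.2 shift [-486.4 -377.2   81.3] turn -34.9 q6 -0.18 F [ 0.6 -0.7  0.6]
```

```bash
python3 -m pendant '[[[-0.4,-35,-27,0,-3],[-0.4,-70,-54,0,-7],[-0.4,-105,-81,0,-10],[-0.4,-140,-108,0,-14],[-0.4,-175,-135,0,-17],[-0.4,-210,-162,0,-21],[-0.4,-245,-189,0,-24],[-0.4,-280,-216,0,-28],[-0.4,-310,-240,0,-31],[-0.4,-340,-264,0,-35]]]' 60; python3 -c "
from h import *
to([.5453,.0248,.15],100.5)"
```

```text
t: 2.2
ee_pos: [0.4595, 0.1867, 0.2316]
eef_rot: [-0.093, 0.996, 0.0, 0.0]
wrist_force: [1.0, 0.3, -0.1]
finger_gap: 0.0255
grasp_force: 0.0
t 2.2 shift [ -54.1 -175.    81.6] turn 0.2 q6 -1.6 F [ 1.   0.3 -0.1]
```

```bash
python3 -m pendant '[[[-0.4,-14,-44,0,0],[-0.4,-28,-88,10,0],[-0.4,-41,-130,30,0],[-0.4,-54,-160,50,0],[-0.4,-54,-175,80,0],[-0.4,-54,-175,80,0],[-0.4,-54,-175,80,0],[-0.4,-54,-175,80,0],[-0.4,-54,-175,80,0],[-0.4,-54,-175,80,0]]]'; python3 - <<'E'
from h import *
img,W=cloud('side'); cv2.imwrite('pics/s1.png',cv2.resize(img[140:340,150:430,::-1],None,fx=2.5,fy=2.5))
to([.5453,.0248,.074],100.5)
E
```

```text
t: 3.2
ee_pos: [0.5443, 0.0271, 0.1526]
eef_rot: [-0.093, 0.996, -0.0, 0.001]
wrist_force: [-0.0, 0.3, -0.5]
finger_gap: 0.0256
grasp_force: 0.0
t 3.25 shift [-0.4 -2.3 78.4] turn 0.2 q6 -1.91 F [-0.4 -0.1  0.5]
```

View pics/s1.png

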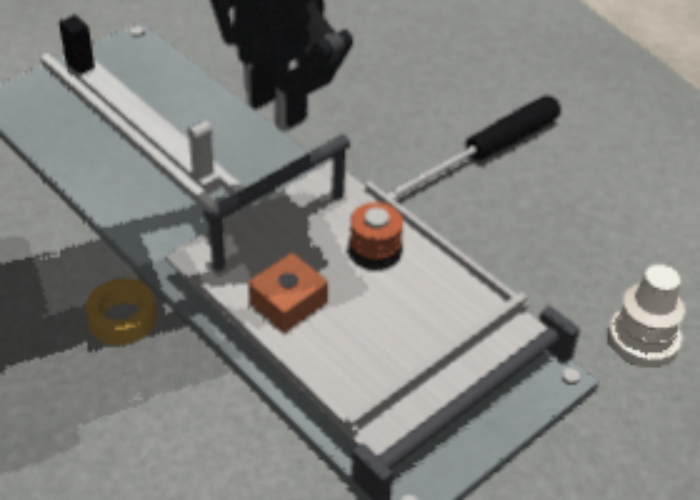

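In this crop the fingers (~275,100) are above the bar, between the block and the insulator, and they straddle it along the rig's y. I'll descend and grip.

```bash
python3 -m pendant '[[[-0.4,0,-2,15,0],[-0.4,0,-2,30,0],[-0.4,0,-2,45,0],[-0.4,0,-2,60,0],[-0.4,0,-2,70,0],[-0.4,0,-2,78,0],[-0.4,0,-2,78,0],[-1,0,-2,78,0],[-1,0,-2,78,0],[-1,0,-2,78,0]]]' 60; python3 -m pendant '[[[-1,0,0,0,0],[-1,0,0,0,0],[-1,0,0,0,0],[-1,0,0,0,0],[-1,0,0,0,0],[-1,0,0,0,0],[-1,0,0,0,0],[-1,0,0,0,0],[-1,0,0,0,0],[-1,0,0,0,0]]]'
python3 - <<'E'
import numpy as np
a0=np.arctan2(60,205);r=np.hypot(205,60)
for a in np.arange(0,.5,.03): print(round(a,2),'dy %.1f dz %.1f'%(r*np.cos(a0+a)-205,r*np.sin(a0+a)-60))
E
```

```text
t: 4.25
ee_pos: [0.5444, 0.0252, 0.0737]
eef_rot: [-0.092, 0.996, 0.001, 0.0]
wrist_force: [-0.2, 5.4, -0.6]
finger_gap: 0.01
grasp_force: 58.5
t: 5.25
ee_pos: [0.5444, 0.0252, 0.0737]
eef_rot: [-0.092, 0.996, 0.001, 0.0]
wrist_force: [0.7, 5.2, -0.3]
finger_gap: 0.0103
grasp_force: 58.5
0.0 dy -0.0 dz -0.0
0.03 dy -1.9 dz 6.1
0.06 dy -4.0 dz 12.2
0.09 dy -6.2 dz 18.2
0.12 dy -8.7 dz 24.1
0.15 dy -11.3 dz 30.0
0.18 dy -14.1 dz 35.7
0.21 dy -17.0 dz 41.4
0.24 dy -20.1 dz 47.0
0.27 dy -23.4 dz 52.5
0.3 dy -26.9 dz 57.9
0.33 dy -30.5 dz 63.2
0.36 dy -34.3 dz 68.4
0.39 dy -38.2 dz 73.4
0.42 dy -42.3 dz 78.4
0.45 dy -46.5 dz 83.2
0.48 dy -50.9 dz 87.9
```

Gripped. Raise to about 0.24 rad at 0.24 rad/s.

```bash
python3 -m pendant '[[[-1,0,-1.5,-5,0],[-1,0,-3.1,-9.8,0],[-1,0,-4.8,-14.6,0],[-1,0,-6.6,-19.4,0],[-1,0,-8.7,-24.1,0],[-1,0,-10.8,-28.8,0],[-1,0,-13,-33.4,0],[-1,0,-15.2,-38,0],[-1,0,-17.6,-42.5,0],[-1,0,-20.1,-47,0]]]'
cat >> h.py <<'E'
C=np.array([.5453,.0248]); ex=np.array([np.cos(np.radians(10.5)),np.sin(np.radians(10.5))]); ey=np.array([-ex[1],ex[0]])
H=C-.205*ey
def look(fn=None):
    """plate angle by the plate cloud, and the block/insulator places up the plate (mm)"""
    img,W=cloud('side')
    if fn: cv2.imwrite(fn,cv2.resize(img[120:340,150:430,::-1],None,fx=2.5,fy=2.5))
    Q=np.dstack([(W[...,:2]-H)@ex,(W[...,:2]-H)@ey,W[...,2]-.032])
    q=Q[120:340,150:430].reshape(-1,3); q=q[(abs(q[:,0])<.07)&(q[:,1]>.04)&(q[:,1]<.19)&(q[:,2]>-.005)]
    th=np.arange(0,.6,.004); n=[np.sum(abs(-q[:,1]*np.sin(t)+q[:,2]*np.cos(t)-.005)<.0025) for t in th]
    a=th[int(np.argmax(n))]; print('plate ~',a)
    for nme in ['block','insulator']:
        for r in robot.boxes_of('side',nme)[:1]:
            b=[int(x) for x in r['bbox']]; m=Q[b[1]:b[3],b[0]:b[2]].reshape(-1,3); s=m[:,1]*np.cos(a)+m[:,2]*np.sin(a); z=-m[:,1]*np.sin(a)+m[:,2]*np.cos(a)
            k=(z>.022)&(z<.05)&(s<.19); print(nme,b,round(r['confidence'],2),'s',(1000*np.nanmedian(s[k])).round(1),'x',(1000*np.nanmedian(m[k,0])).round(1))
    print('t',robot.get_state()['t'])
E
python3 -c "
from h import *
look()"
```

```text
t: 6.25
ee_pos: [0.5476, 0.0072, 0.1187]
eef_rot: [-0.091, 0.996, 0.003, -0.0]
wrist_force: [5.1, 10.2, -14.5]
finger_gap: 0.0096
grasp_force: 58.2
plate ~ 0.228
block [249, 229, 284, 264] 0.77 s 140.9 x -46.4
insulator [290, 213, 316, 237] 0.92 s 138.9 x 36.4
t 6.4
```

```bash
python3 -m pendant '[[[-1,0,-0.7,-1.1,0],[-1,0,-1.3,-2.2,0],[-1,0,-2,-3.3,0],[-1,0,-2.6,-4.4,0],[-1,0,-3.3,-5.5,0],[-1,0,-3.3,-5.5,0],[-1,0,-3.3,-5.5,0],[-1,0,-3.3,-5.5,0],[-1,0,-3.3,-5.5,0],[-1,0,-3.3,-5.5,0]]]'
python3 -c "
from h import *
look()"
```

```text
t: 7.4
ee_pos: [0.5482, 0.0041, 0.1244]
eef_rot: [-0.091, 0.996, 0.003, -0.0]
wrist_force: [3.0, 10.2, -11.3]
finger_gap: 0.0097
grasp_force: 58.4
plate ~ 0.256
block [251, 232, 281, 265] 0.63 s 142.1 x -47.8
insulator [289, 211, 318, 238] 0.65 s 139.2 x 37.2
t 7.55
```

```bash
python3 -m pendant '[[[-1,0,-0.7,-1.1,0],[-1,0,-1.4,-2.2,0],[-1,0,-2.1,-3.3,0],[-1,0,-2.8,-4.4,0],[-1,0,-3.5,-5.4,0],[-1,0,-3.5,-5.4,0],[-1,0,-3.5,-5.4,0],[-1,0,-3.5,-5.4,0],[-1,0,-3.5,-5.4,0],[-1,0,-3.5,-5.4,0]]]'
python3 -c "
from h import *
look()"
```

```text
t: 8.55
ee_pos: [0.5488, 0.001, 0.1296]
eef_rot: [-0.091, 0.996, 0.003, -0.0]
wrist_force: [4.3, 9.7, -12.0]
finger_gap: 0.0097
grasp_force: 58.4
plate ~ 0.28400000000000003
block [251, 230, 285, 262] 0.97 s 141.1 x -46.8
insulator [294, 209, 318, 234] 0.71 s 139.6 x 37.2
t 8.7
```

```bash
python3 -m pendant '[[[-1,0,-0.7,-1.1,0],[-1,0,-1.4,-2.2,0],[-1,0,-2.2,-3.2,0],[-1,0,-2.9,-4.2,0],[-1,0,-3.6,-5.3,0],[-1,0,-3.6,-5.3,0],[-1,0,-3.6,-5.3,0],[-1,0,-3.6,-5.3,0],[-1,0,-3.6,-5.3,0],[-1,0,-3.6,-5.3,0]]]'
python3 -c "
from h import *
look()"
```

```text
t: 9.7
ee_pos: [0.5494, -0.0024, 0.1351]
eef_rot: [-0.091, 0.996, 0.003, -0.0]
wrist_force: [4.1, 11.8, -10.6]
finger_gap: 0.0096
grasp_force: 58.4
plate ~ 0.312
block [251, 226, 287, 264] 0.89 s 140.9 x -46.3
insulator [291, 211, 315, 236] 0.97 s 140.1 x 34.2
t 9.85
```

```bash
python3 -m pendant '[[[-1,0,-0.8,-1,0],[-1,0,-1.5,-2.1,0],[-1,0,-2.3,-3.1,0],[-1,0,-3,-4.2,0],[-1,0,-3.8,-5.2,0],[-1,0,-3.8,-5.2,0],[-1,0,-3.8,-5.2,0],[-1,0,-3.8,-5.2,0],[-1,0,-3.8,-5.2,0],[-1,0,-3.8,-5.2,0]]]'
python3 -c "
from h import *
look()"
```

```text
t: 10.85
ee_pos: [0.55, -0.0059, 0.1402]
eef_rot: [-0.091, 0.996, 0.003, -0.0]
wrist_force: [5.2, 11.4, -10.2]
finger_gap: 0.01
grasp_force: 58.4
plate ~ 0.34
block [279, 258, 312, 296] 0.8 s 67.4 x -47.0
insulator [294, 209, 320, 232] 0.62 s 139.5 x 36.5
t 11.0
```

The block is sliding. Hold the plate still and check.

```bash
python3 -m pendant '[[[-1,0,0,0,0],[-1,0,0,0,0],[-1,0,0,0,0],[-1,0,0,0,0],[-1,0,0,0,0],[-1,0,0,0,0],[-1,0,0,0,0],[-1,0,0,0,0],[-1,0,0,0,0],[-1,0,0,0,0]]]'
python3 -c "
from h import *
look('pics/s2.png')"
```

```text
t: 12.0
ee_pos: [0.55, -0.0059, 0.1402]
eef_rot: [-0.091, 0.996, 0.003, -0.0]
wrist_force: [4.9, 11.2, -10.0]
finger_gap: 0.01
grasp_force: 58.7
plate ~ 0.34
block [285, 264, 317, 303] 0.96 s 54.1 x -46.0
insulator [297, 209, 319, 234] 0.89 s 139.4 x 36.0
t 12.15
```

View pics/s2.png

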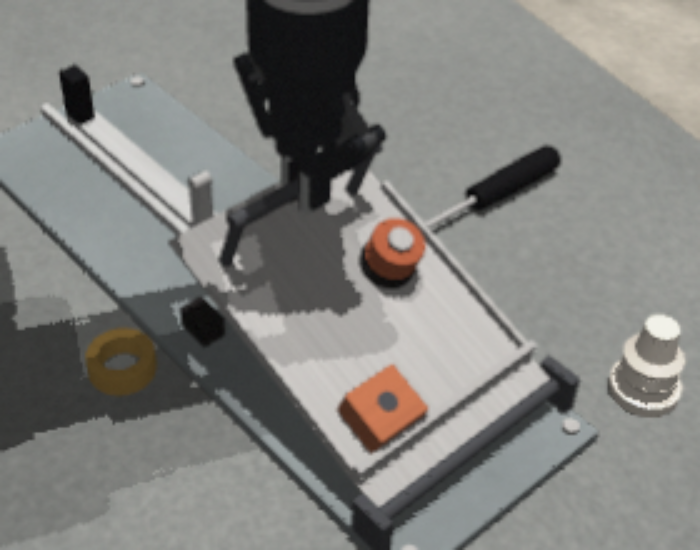

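Block is against the stop (54 mm) at (385,405) in the crop, and the insulator has stayed at (395,250). Release and rise.

```bash
python3 -m pendant '[[[-0.8,0,0,0,0],[-0.6,0,0,0,0],[-0.4,0,0,0,0],[-0.4,0,0,0,0],[-0.4,0,0,0,0],[-0.4,0,0,-10,0],[-0.4,0,0,-25,0],[-0.4,0,0,-45,0],[-0.4,0,0,-70,0],[-0.4,0,0,-90,0]]]'
python3 - <<'E'
from h import *
look()
# behind the knob: knob centre, 12 mm half + clearance 30 mm
K=np.array([.491,.312]); 
to([*(K+.045*ey),.20],100.5)
E
```

```text
t: 13.15
ee_pos: [0.5511, -0.0098, 0.2339]
eef_rot: [-0.092, 0.996, -0.0, 0.001]
wrist_force: [-0.3, -0.0, -0.5]
finger_gap: 0.0257
grasp_force: 0.0
plate ~ 0.34
insulator [293, 209, 321, 231] 0.74 s 139.5 x 36.2
t 13.3
t 13.3 shift [  0.5 372.6  33. ] turn 0.1 q6 -1.98 F [ 0.1 -0.6  0.4]
```

```bash
python3 -m pendant '[[[-1,0,45,0,0],[-1,0,90,0,0],[-1,0,135,0,0],[-1,0,180,0,0],[-1,0,225,0,0],[-1,0,270,0,0],[-1,0,315,10,0],[-1,0,350,20,0],[-1,0,373,33,0],[-1,0,373,33,0]]]' 20
python3 -m pendant '[[[-1,0,0,30,0],[-1,0,0,60,0],[-1,0,0,90,0],[-1,0,0,120,0],[-1,0,0,140,0],[-1,0,0,155,0],[-1,0,0,155,0],[-1,0,0,155,0],[-1,0,0,155,0],[-1,0,0,155,0]]]'
python3 - <<'E'
from h import *
K=np.array([.491,.312]); s=robot.get_state(); d=s['ee_pos'][:2]-K; print('rel knob x,y mm',d@ex*1e3,d@ey*1e3,s['wrist_force'].round(1))
for a in (.33,.34,.35):
  y=((.039+.006*np.cos(a))/np.sin(a)); n=y*np.cos(a)+.006*np.sin(a); print(a,'nose y from hinge',n, 'slide',(np.array([.5265,.1255])-H)@ey-n)
img,W=cloud('side'); cv2.imwrite('pics/s3.png',cv2.resize(img[100:320,130:410,::-1],None,fx=2.5,fy=2.5))
E
```

```text
t: 14.3
ee_pos: [0.4792, 0.359, 0.1956]
eef_rot: [-0.094, 0.996, -0.001, -0.003]
wrist_force: [-0.5, -0.5, 0.4]
finger_gap: -0.0002
grasp_force: 0.0
t: 15.3
ee_pos: [0.4829, 0.3575, 0.045]
eef_rot: [-0.092, 0.996, 0.0, 0.001]
wrist_force: [-0.2, -0.6, -0.2]
finger_gap: -0.0
grasp_force: 0.0
rel knob x,y mm 0.31290525614352005 46.26565103946125 [-0.2 -0.6 -0.2]
0.33 nose y from hinge 0.13237640572021764 slide 0.17506339135072496
0.34 nose y from hinge 0.12824314032984227 slide 0.17919665674110033
0.35 nose y from hinge 0.12433889886154173 slide 0.18310089820940087
```

View pics/s3.png

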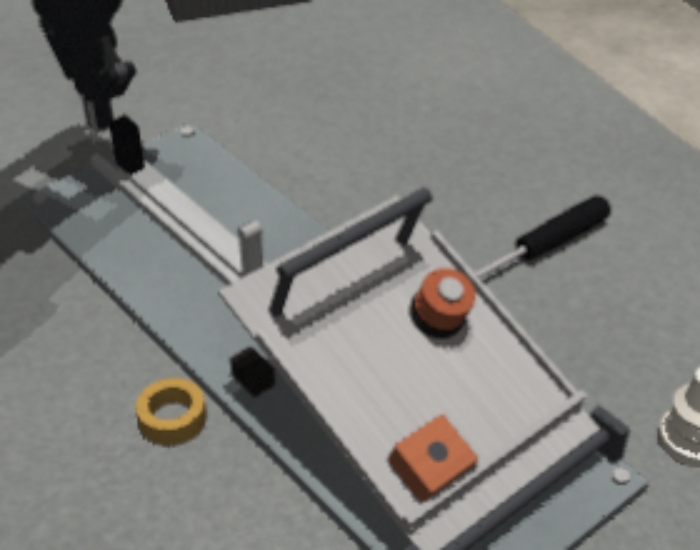

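The closed fingers (95,110) stand just behind the knob (127,143). Begin pushing.

```bash
python3 -m pendant '[[[-1,0,-5,0,0],[-1,0,-10,0,0],[-1,0,-14,0,0],[-1,0,-17,0,0],[-1,0,-20,0,0],[-1,0,-24,0,0],[-1,0,-30,0,0],[-1,0,-38,0,0],[-1,0,-46,0,0],[-1,0,-54,0,0]]]'
python3 -m pendant '[[[-1,0,-8,0,0],[-1,0,-16,0,0],[-1,0,-24,0,0],[-1,0,-32,0,0],[-1,0,-40,0,0],[-1,0,-48,0,0],[-1,0,-56,0,0],[-1,0,-64,0,0],[-1,0,-72,0,0],[-1,0,-80,0,0]]]'
python3 -m pendant '[[[-1,0,-8,0,0],[-1,0,-16,0,0],[-1,0,-23,0,0],[-1,0,-29,0,0],[-1,0,-34,0,0],[-1,0,-38,0,0],[-1,0,-41,0,0],[-1,0,-43,0,0],[-1,0,-45,0,0],[-1,0,-47,0,0]]]'
python3 - <<'E'
from h import *
K=np.array([.491,.312]); s=robot.get_state(); d=s['ee_pos'][:2]-K; print('rel knob0 x,y mm',d@ex*1e3,d@ey*1e3)
img,W=cloud('top')
r=robot.boxes_of('top','gauge_knob')[:1]; print(r)
q=W[180:330,100:300].reshape(-1,3); l=(q[:,:2]-H)@ex; y=(q[:,:2]-H)@ey
k=(abs(l)<.014)&(q[:,2]>.066)&(q[:,2]<.082)&(y>.25); print('knob/finger y', np.percentile(y[k]*1e3,[0,5,50,95]).round(1) if k.any() else None)
look()
E
```

```text
t: 16.35
ee_pos: [0.4921, 0.3034, 0.0437]
eef_rot: [-0.092, 0.996, -0.0, -0.0]
wrist_force: [0.4, 1.7, 0.3]
finger_gap: -0.0
grasp_force: 0.8
t: 17.35
ee_pos: [0.5068, 0.2248, 0.0437]
eef_rot: [-0.092, 0.996, -0.0, -0.0]
wrist_force: [0.3, 1.8, -0.2]
finger_gap: -0.0003
grasp_force: 0.8
t: 18.35
ee_pos: [0.5153, 0.1793, 0.0437]
eef_rot: [-0.093, 0.996, 0.0, -0.0]
wrist_force: [-0.4, 2.4, -0.8]
finger_gap: 0.0001
grasp_force: 0.8
rel knob0 x,y mm -0.30172819276488505 -134.92724982390413
[{'bbox': [229.3, 240.5, 268.8, 260.4], 'confidence': 0.59}]
knob/finger y [325.3 325.3 325.3 325.3]
plate ~ 0.34400000000000003
block [282, 267, 318, 301] 0.97 s 53.8 x -45.8
insulator [294, 209, 321, 236] 0.77 s 139.9 x 36.4
t 18.6
```

```bash
python3 -m pendant '[[[-1,0,-1.5,0,0],[-1,0,-3,0,0],[-1,0,-4.5,0,0],[-1,0,-6,0,0],[-1,0,-7,0,0],[-1,0,-8,0,0],[-1,0,-9,0,0],[-1,0,-10,0,0],[-1,0,-10.5,0,0],[-1,0,-11,0,0]]]'
python3 -m pendant '[[[-1,0,-0.2,0,0],[-1,0,-0.4,0,0],[-1,0,-0.6,0,0],[-1,0,-0.8,0,0],[-1,0,-1,0,0],[-1,0,-1.2,0,0],[-1,0,-1.4,0,0],[-1,0,-1.6,0,0],[-1,0,-1.8,0,0],[-1,0,-2,0,0]]]'
```

```text
t: 19.6
ee_pos: [0.5174, 0.1684, 0.0437]
eef_rot: [-0.092, 0.996, 0.0, 0.0]
wrist_force: [-0.6, 1.1, -0.6]
finger_gap: 0.0001
grasp_force: 1.0
t: 20.6
ee_pos: [0.5177, 0.1665, 0.0437]
eef_rot: [-0.092, 0.996, -0.0, 0.0]
wrist_force: [-1.0, 2.1, -0.1]
finger_gap: 0.0002
grasp_force: 1.1
```

```bash
python3 -m pendant '[[[-1,0,-0.2,0,0],[-1,0,-0.4,0,0],[-1,0,-0.6,0,0],[-1,0,-0.8,0,0],[-1,0,-1,0,0],[-1,0,-1.2,0,0],[-1,0,-1.4,0,0],[-1,0,-1.5,0,0],[-1,0,-1.5,0,0],[-1,0,-1.5,0,0]]]'
```

```text
t: 21.6
ee_pos: [0.518, 0.165, 0.0437]
eef_rot: [-0.092, 0.996, -0.0, 0.0]
wrist_force: [0.1, 1.4, 0.7]
finger_gap: -0.0002
grasp_force: 1.0
```

```bash
python3 -m pendant '[[[-1,0,-0.2,0,0],[-1,0,-0.4,0,0],[-1,0,-0.6,0,0],[-1,0,-0.8,0,0],[-1,0,-1,0,0],[-1,0,-1.2,0,0],[-1,0,-1.4,0,0],[-1,0,-1.5,0,0],[-1,0,-1.5,0,0],[-1,0,-1.5,0,0]]]'
```

```text
t: 22.6
ee_pos: [0.5183, 0.1636, 0.0437]
eef_rot: [-0.092, 0.996, -0.0, -0.0]
wrist_force: [-0.9, 2.5, 0.0]
finger_gap: 0.0002
grasp_force: 1.1
```

```bash
python3 -m pendant '[[[-1,0,-0.2,0,0],[-1,0,-0.4,0,0],[-1,0,-0.6,0,0],[-1,0,-0.8,0,0],[-1,0,-1,0,0],[-1,0,-1.2,0,0],[-1,0,-1.4,0,0],[-1,0,-1.5,0,0],[-1,0,-1.5,0,0],[-1,0,-1.5,0,0]]]'
```

```text
t: 23.6
ee_pos: [0.5185, 0.1621, 0.0437]
eef_rot: [-0.092, 0.996, -0.0, -0.0]
wrist_force: [0.2, 2.7, 1.1]
finger_gap: 0.0001
grasp_force: 1.2
```

```bash
python3 -c "
from h import *
d=robot.get_state()['ee_pos'][:2]-np.array([.491,.312]); print(d@ey*1e3)
img,W=cloud('side'); cv2.imwrite('pics/s4.png',cv2.resize(img[150:280,170:330,::-1],None,fx=4.5,fy=4.5))"
```

```text
-152.4369379640332
```

View pics/s4.png

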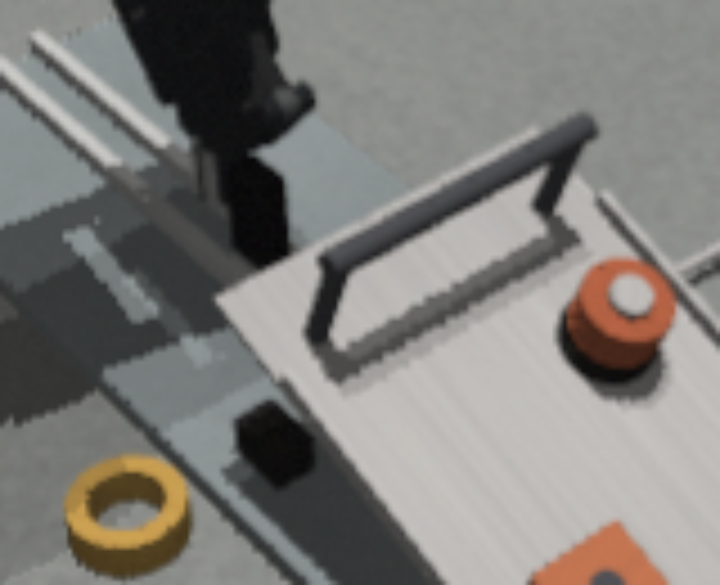

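The picture shows the fingers (210,180) still on the knob (260,210) and the nose hidden under the plate. The force is still only drag, so I'll continue in small steps.

```bash
python3 -m pendant '[[[-1,0,-0.2,0,0],[-1,0,-0.4,0,0],[-1,0,-0.6,0,0],[-1,0,-0.8,0,0],[-1,0,-1,0,0],[-1,0,-1.2,0,0],[-1,0,-1.4,0,0],[-1,0,-1.5,0,0],[-1,0,-1.5,0,0],[-1,0,-1.5,0,0]]]'
```

```text
t: 24.65
ee_pos: [0.5186, 0.1617, 0.0437]
eef_rot: [-0.092, 0.996, 0.001, -0.0]
wrist_force: [-1.6, 7.2, 1.3]
finger_gap: 0.0002
grasp_force: 3.9
```

```bash
python3 -m pendant '[[[-1,0,-0.2,0,0],[-1,0,-0.4,0,0],[-1,0,-0.6,0,0],[-1,0,-0.7,0,0],[-1,0,-0.8,0,0],[-1,0,-0.9,0,0],[-1,0,-1,0,0],[-1,0,-1,0,0],[-1,0,-1,0,0],[-1,0,-1,0,0]]]'
```

```text
t: 25.65
ee_pos: [0.5185, 0.1615, 0.0438]
eef_rot: [-0.092, 0.996, 0.001, -0.0]
wrist_force: [-1.2, 10.9, 2.1]
finger_gap: 0.0001
grasp_force: 5.5
```

Contact made: a push of about 11 N less 2 N of drag puts 8.5–11 N at the nose. I'll hold briefly, then back off.

```bash
python3 -m pendant '[[[-1,0,0,0,0],[-1,0,0,0,0],[-1,0,0,0,0],[-1,0,1,0,0],[-1,0,2,0,0],[-1,0,4,0,0],[-1,0,8,0,0],[-1,0,15,0,0],[-1,0,25,0,0],[-1,0,35,0,0]]]'
python3 -m pendant '[[[-1,0,5,-10,0],[-1,0,10,-40,0],[-1,0,10,-70,0],[-1,0,10,-100,0],[-1,0,10,-130,0],[-1,0,10,-140,0],[-1,0,10,-140,0],[-1,0,10,-140,0],[-1,0,10,-140,0],[-1,0,10,-140,0]]]'
python3 - <<'E'
from h import *
look('pics/s5.png')
img,W=cloud('top'); q=W[180:330,100:300].reshape(-1,3); l=(q[:,:2]-H)@ex; y=(q[:,:2]-H)@ey
k=(abs(l)<.014)&(q[:,2]>.066)&(q[:,2]<.082)&(y>.26); print('knob n',k.sum(),'y mm',np.median(y[k])*1e3,'nose y',np.median(y[k])*1e3-190)
E
```

```text
t: 26.65
ee_pos: [0.5124, 0.1948, 0.0437]
eef_rot: [-0.092, 0.996, -0.0, -0.0]
wrist_force: [-0.4, 0.2, 0.1]
finger_gap: 0.0003
grasp_force: 0.0
t: 27.65
ee_pos: [0.5098, 0.2036, 0.1822]
eef_rot: [-0.092, 0.996, -0.0, -0.002]
wrist_force: [1.0, -0.6, 0.7]
finger_gap: -0.0002
grasp_force: 0.0
plate ~ 0.34400000000000003
block [284, 267, 320, 302] 0.85 s 53.4 x -45.6
insulator [292, 208, 318, 232] 0.94 s 140.5 x 36.3
t 27.8
knob n 105 y mm 318.09350953244206 nose y 128.09350953244206
```

View pics/s5.png

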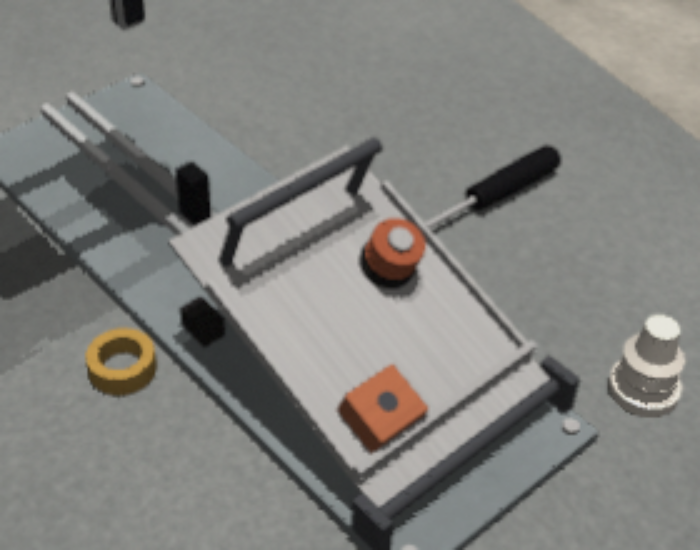

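Nose at 128 mm matches contact at 0.34 rad. The block (385,405) and insulator (395,250) are in place, and the arm is clear.

```bash
python3 -c "
from cell import robot
print(robot.hand_in())"
```

```text
the job is handed in; nothing more can be done
None
```

I handed the job in at about 28 s. The block slipped and slid to the stop as I raised the plate from about 0.31 to 0.34 rad. The plate is left at 0.34 rad, with the insulator unmoved and the gauge seated under it at an estimated 8.5–11 N (from wrist force; the hand-in returned no verdict).

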